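Fit the alignment probe and hold the gauge arm at the red cursor

ROBOT

A 6-joint arm with a two-finger parallel gripper is mounted at the origin on the work surface. World frame = base frame: x ahead of the robot, y to its left, z up, the work surface at z = 0. Lengths are in m, angles in rad, forces in N, time in s.
With the tool pointing down it reaches from about 0.35 to 0.975 m from the base axis. Payload 4.9 kg.
Tool frame: the origin (TCP) lies at the very end of the fingers, on their centre line; the grasp point (between the pads) lies 19 mm behind it; z points along the fingers, y is the line along which they close (so a half turn about z gives the same grasp; the last joint's range is limited). The gripper opens to 85 mm and grips with 20 to 120 N. Pads are 22 mm wide; open, the fingers measure 114 mm over their backs; the gripper's body (76 mm by 85 mm) begins 54 mm behind the grasp point. The pads swing forward as they close: fully open they stand 13 mm farther back than shut.
Start: joints at [-1.225, 0.053, 1.613, -0, 1.476, -0.119], TCP at [0.28, -0.559, 0.231] pointing down, gripper open.
Joint ranges: [-3.01, 3.01], [-1.01, 2.22], [0.06, 2.58], [-1.02, 4.17], [0.09, 2.62], [-3.14, 3.14]. Speed limits (rad/s): [2.57, 2.57, 3.14, 3.14, 3.14, 3.14].

INTERFACE

Orientations are given as a unit quaternion [w, x, y, z].
In Python, from plant import manip gives the robot as it stands.
- The arm moves only by the tool play_rows, never from a script. Its argument "series" is a list that holds one entry, the list of rows, each a list of 7 numbers: the shift along the world's x, y, z in m, then the turn, a rotation vector about the world's x, y, z in degrees, then the opening, from 0 (shut) to 1 (fully open). In form: [[[dx, dy, dz, rx, ry, rz, grip], ...]]. A call has 1 to 10 rows; each row shifts and turns the commanded pose from where the row before left it; what a row does not reach is not made up. A row lasts 1/10 s, in which the tool goes at most 50 mm and 8.59 degrees, less where a joint would pass 70% of its speed; a pose out of reach is approached as far as the arm can. A call with a gripper value outside its range is refused whole. The fingers move at their own pace and stop on an object; the grip force is fixed at half the most. Time passes only in rows, so rows that do not move let the fingers close. It gives the time, the measured TCP pose, the force, the opening and the grip force at its end, in the units of the state.
- manip.state(): the state, without advancing time (a new reading comes with each control period).
- manip.grab_frame(name): name is "side" or "top" or "wrist"; returns a dict with "frame" (400x640x3 uint8, blue, green, red), "mtx" (3x3 intrinsics, pixels), "k1" (the pictures are not rectified: a ray, as slopes to the right and down, at radius r is drawn at 1 + k1 r^2 times it, then the intrinsics apply), "R" (3x3) and "t" (3): a world point X has camera coordinates R X + t. Camera axes: x right, y down, z forward; pixel columns grow to the right and rows downward; lengths in m; the calibration is good to about 2 mm. A picture is of the moment at which its call begins. There is no depth.
- manip.job_done(): hands the job in; it is judged then, once.
The state is a dict: "time": time; "joint_pos": joint angles; "joint_vel": joint speeds; "joint_efforts": joint torques, N m; "tool_pos": TCP position; "tool_rot": TCP orientation; "contact_force": force on the tool from outside, world axes, zero at the start; "ft_torque": the same for the moment, N m; "gripper_width": opening from 0.0 (shut) to 1.0 (fully open); "grasp_force": force on a finger pad.
Only numpy, scipy, OpenCV 4.12 (cv2) and the standard library are available. Lean on these libraries where they do the work, as an engineer would, in place of code of your own. Each camera call takes 0.05 s, during which the arm holds its last target. There are 200 camera calls.

TASK

Pull the orange-handled alignment probe out of the upright tool holder and seat it, point down and without dropping it, in the tapered socket at the end of the telescoping gauge arm, then let go of it. Then squeeze the green lock button into the arm's white grip to release the arm, pull the arm out until its yellow pointer is over the red cursor on the white scale, and finish still holding the grip there, button squeezed in; leave the cursor, the probe and everything else as they are.

Things in the scene. Friction and masses are not known exactly. Their poses are not given: they have to be found in the camera images.
- gauge: Bench gauge fixed to the table: blue base, horizontal aluminium outer tube 32 wide, 28 high, centre line 130 above the table, from y -90 to +85. Origin: on the table under the tube. z up; y along the tube, the way the arm slides out; x across, towards the white scale (55 to 95 out, top 105 high, y 185 to 350).
- boom (a joint): Extension of the telescoping arm in m: 0 fully in (start, locked), at most 0.125. The lock has 1 to 2 mm of play; only pressing the green button at least 5 of its 6 mm frees it, pulling harder does not. Once freed, a return spring of 2 to 3.5 N draws the arm back in (let go, it catches again at about 0.015), so it must be held.
- grip (a point): Where to squeeze the arm from above, fingers closing along the gauge's x; moves with the arm, 140 high. White grip block 24 wide, 40 long (y), 118 to 158 high, free below. From this point its fixed face is at x -13, the green button's face at +19 when out, +13 pressed (point = middle of the pressed grip). Tube mouth 50 behind (-y), socket 75 ahead (+y).
- lock: Green lock button on the gauge's +x side of the white grip, 26 long (y) x 28 high, travels 6 towards -x when squeezed; spring 3 N at first, 7 N fully in; rides on the arm. Its steel tooth catches the tube's mouth. Origin: on the arm's centre line, not on the button (use button_face).
- button_face (a point): Centre of the green button's outer face, same height and y as point grip; moves in with the button.
- socket (a point): Middle of the mouth of the dark steel tapered socket at the arm's outer end, at its rim, 142 above the table. Open ring: rim 36 across, mouth 30, narrowing to 14 at the bottom, 22 tall, hole right through, free below but for the low power meter. Moves with the arm.
- probe: Alignment probe, steel shaft with orange handle, about 90 g, in one of the holder's three holes. Origin: tip (lower end), z up the shaft. Shaft 10 diameter, tapered tip, to 66; cone widening to a collar 24 across at 78 to 83; round orange handle 14 diameter, 83 to 135 (grip about 28 above the collar). Seated, it hangs upright on its cone, collar top 1 to 6 below the socket rim.
- probe_collar (a point): Centre of the top of the probe's collar, 83 above its tip. When seated it lies on the socket's axis, within a few mm of point socket.
- holder: Grey tool holder block, 180 x 56 x 65 high (x, y, z), fixed. Origin: centre of its underside. Three upright holes of 14 diameter in a row along its x at -60, 0, +60, 55 deep (tools stand on z = 10): probe, green glass rod and blue hex driver stand in them in any order.
- glass_rod: Green glass stirring rod, 10 diameter, 140 long, upright in the holder. Origin at its lower end. To be left alone.
- hex_driver: Hex driver, steel shaft 10 diameter, blue handle 22 diameter, 145 long in all, upright in the holder. Origin at its lower end. To be left alone.
- pointer_tip (a point): Tip of the yellow pointer bar (3 x 3) that reaches from the socket over the white scale, 121 above the table; moves with the arm.
- cursor_mark (a point): Top centre of the red cursor, a clip 44 x 10 x 7 (gauge x, y, z) on the white scale, 109 above the table; stays where it was set. The arm is right when the pointer tip has the same gauge y as this point, within half the cursor's 10 mm width (50 to 110 mm of travel).
- power_meter: Brass power meter disc, 72 diameter, 24 high, on the table under the arm's path. Origin: centre of underside. To be left alone.
- goggle_case: Grey goggle case, 80 x 170 x 50 high, on the table. Origin: centre of underside. To be left alone.
- sample_dish: Glass dish, 90 across, 18 high. Origin: centre of underside. To be left alone.
- wipe_jar: Jar with blue lid, 64 diameter, 90 high. Origin: centre of underside. To be left alone.
There are look-alikes about, which are no part of the job. Leave any pink or turquoise look-alike of the probe alone.

How it is judged:
On the way, in this order (a step that is already met when the one before it is completed fails the run):
1. the probe is drawn out of the holder by the fingers (z of probe in the frame of holder above 0.07 m and contact force between the fingers and probe above 0.5 N), for 0.1 s.
2. the probe is seated upright in the socket and let go (horizontal distance between probe_collar and socket below 0.005 m and z of probe_collar in the frame of socket between -0.01 and 0.002 m and angle between probe's own z axis and vertical below 0.17 rad and contact force between the fingers and probe below 0.05 N), for 0.3 s.
3. the fingers squeeze the lock button fully in (x of button_face in the frame of grip below 0.0145 m and contact force between the fingers and lock above 2 N), for 0.1 s.
At the end, for the whole second after the job is handed in: Pointer within 5 mm of the cursor's middle and still; fingers on the grip with the button in (4.5 of 6 mm, over 2 N); probe seated, untouched, collar within 5 mm of the axis and 10 below to 2 mm above the rim, leaning under 10 degrees; cursor moved under 4 mm, other things under 30 mm (all of step 2 and all of step 3 and y of pointer_tip in the frame of cursor_mark between -0.005 and 0.005 m and linear speed of lock below 0.01 m/s and distance of cursor_mark from where it was at the start of the episode below 0.004 m and distance of each of glass_rod, hex_driver, power_meter, goggle_case, sample_dish, wipe_jar from where it was at the start of the episode below 0.03 m); the arm keeps its last pose, push and grip.
It fails at once if the probe is dropped: out of the holder and more than 25 mm from its seat with no finger on it (z of probe in the frame of holder above 0.03 m and contact force between the fingers and probe below 0.01 N and distance between probe_collar and socket above 0.025 m).
It fails at once if the cursor is shifted (distance of cursor_mark from where it was at the start of the episode above 0.006 m).
It fails at once if something else is pushed more than 40 mm (distance of any of glass_rod, hex_driver, power_meter, goggle_case, sample_dish, wipe_jar from where it was at the start of the episode above 0.04 m).
It also fails if it takes over 51 s, if anything falls off the work surface, if the arm or the gripper's body presses on something with over 40 N, if the wrist force passes 120 N, or if a joint passes its speed limit or range.

## Working session

There is one attempt and no reset: what is moved stays moved. The work goes in short steps, Python scripts to look and compute and a tool call to move; the robot and the scene stay as the last step left them, time stands still between calls to the robot, and variables do not carry over. Pictures are saved under pics/ and viewed, at most 10 in all, crops included, and the job is handed in when it is done.

Besides the shell and the picture viewer there is one more tool, called after "Call:" as name([rows], argument=value, ...), one row to a line, values as JSON. play_rows: Moves the arm, as the interface text tells. Its arguments: {"type":"object","properties":{"series":{"type":"array"}},"required":["series"]}

```bash
mkdir -p pics
cat > h.py <<'E'
import numpy as np, cv2, pickle
from plant import manip
def grab(n,tag):
    f=manip.grab_frame(n); pickle.dump(f,open(f'pics/{tag}.pkl','wb')); cv2.imwrite(f'pics/{tag}.png',f['frame']); return f
def load(tag): return pickle.load(open(f'pics/{tag}.pkl','rb'))
def ray(f,uv):
    K=np.array(f['mtx']); d=np.array([(uv[0]-K[0,2])/K[0,0],(uv[1]-K[1,2])/K[1,1]]); s=d.copy()
    for _ in range(30): s=d/(1+f['k1']*(s@s))
    R=np.array(f['R']); return -R.T@np.array(f['t']), R.T@np.r_[s,1]
def onz(f,uv,z):
    c,d=ray(f,uv); return c+d*(z-c[2])/d[2]
def tri(*obs):
    A=np.zeros((3,3));b=np.zeros(3)
    rs=[ray(f,uv) for f,uv in obs]
    for c,d in rs:
        d=d/np.linalg.norm(d);P=np.eye(3)-np.outer(d,d);A+=P;b+=P@c
    X=np.linalg.solve(A,b); return X,[round(float(np.linalg.norm(np.cross(X-c,d/np.linalg.norm(d))))*1000,1) for c,d in rs]
def proj(f,X):
    p=np.array(f['R'])@X+np.array(f['t']); s=p[:2]/p[2]; s=s*(1+f['k1']*(s@s)); K=np.array(f['mtx']); return np.array([K[0,0]*s[0]+K[0,2],K[1,1]*s[1]+K[1,2]])
def crop(tag,u0,v0,w,h,k,name):
    cv2.imwrite(f'pics/{name}.png',cv2.resize(load(tag)['frame'][v0:v0+h,u0:u0+w],None,fx=k,fy=k,interpolation=cv2.INTER_CUBIC))
E
python3 - <<'E'
from h import *
a=grab('side','s0');b=grab('top','t0');w=grab('wrist','w0')
cv2.imwrite('pics/both.png',cv2.resize(np.vstack([a['frame'],b['frame']]),(480,600)))
for f in (a,b,w): print(-np.array(f['R']).T@np.array(f['t']),np.array(f['R'])[2],f['mtx'][0][0],f['k1'])
print(manip.state())
E
```

```text
[ 0.40659715 -0.65018681  0.66786211] [ 0.1936059   0.76246531 -0.61738433] 398.93977351099335 0.00590366013248801
[0.45027308 0.03931327 1.1013997 ] [ 0.12114162 -0.02101922 -0.99241267] 406.22833504197314 -0.08695872249068731
[ 0.34306291 -0.52719799  0.3729171 ] [-0.24861383 -0.12072138 -0.96105021] 353.24122083750507 -0.06262675762800146
{'time': 0.15, 'joint_pos': array([-1.22502317e+00,  5.31785237e-02,  1.61402396e+00, -4.14948064e-05,
        1.47602897e+00, -1.19029638e-01]), 'joint_vel': array([-5.01587837e-04, -1.47380721e-03, -3.61492392e-03, -1.57168484e-04,
        5.22405220e-05, -2.18102894e-03]), 'joint_efforts': array([ 7.26670187e-04, -3.94241202e+01, -3.70722771e+01, -9.59715226e-05,
        4.66863930e-03, -2.92458537e-05]), 'tool_pos': array([ 0.27995177, -0.55821927,  0.2303349 ]), 'tool_rot': array([-8.11798820e-04,  9.73115340e-01,  2.30316874e-01, -1.13217545e-04]), 'contact_force': array([-0.44715565,  0.59353193, -0.85543349]), 'ft_torque': array([-0.01374396,  0.02925923,  0.02516476]), 'grasp_force': 0.0, 'gripper_width': 1.0003651556359476}
```

View pics/s0.png

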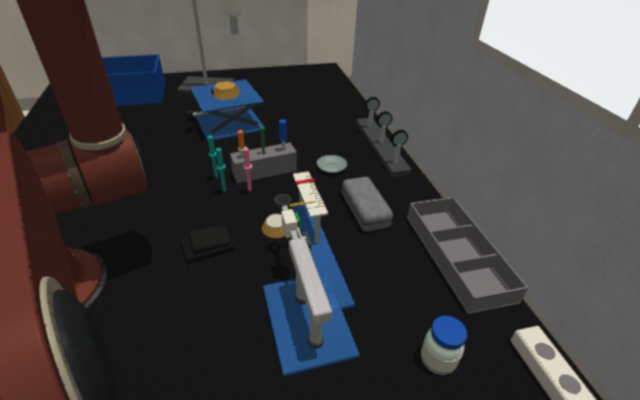

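View pics/t0.png

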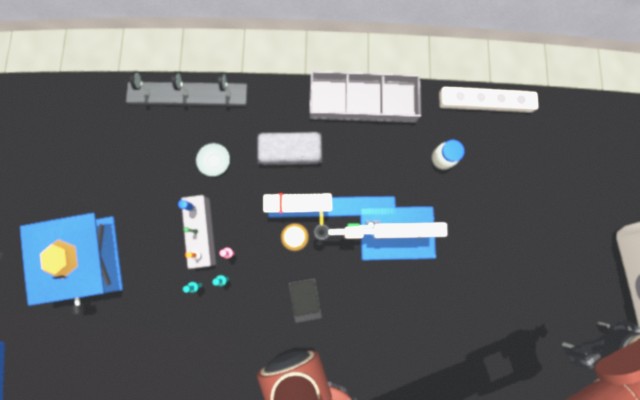

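The side view shows the gauge running away from the camera, with the socket at about (283,201), the grip at (290,218), and the cursor at (305,181). The top view shows the socket at (322,232), the pointer at (322,212), and the cursor at (281,203).

Things that could be taken for the probe, as side / top pixels:
- orange in the holder: (241,138) / (192,255), which is the one I want
- pink: (247,160) / (227,252)
- turquoise: (212,148) and (220,160) / (192,287) and (220,281)
- glass rod: (263,138) / (190,230)
- blue driver: (283,132) / (186,204)

I'll check the choice in one close crop.

Run:
```python
from h import *
a=load('s0')['frame'][110:240,190:340];b=load('t0')['frame'][180:280,170:370]
A=cv2.resize(a,None,fx=4,fy=4,interpolation=cv2.INTER_CUBIC)[:,:600]  # 600x520
cv2.imwrite('pics/c1.png',A)
cv2.imwrite('pics/c2.png',cv2.resize(b,None,fx=4,fy=4,interpolation=cv2.INTER_CUBIC))
```

```text
(no output)
```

View pics/c1.png

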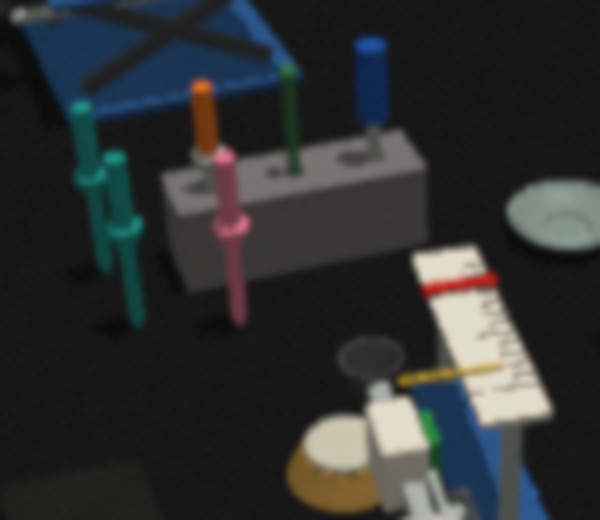

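View pics/c2.png

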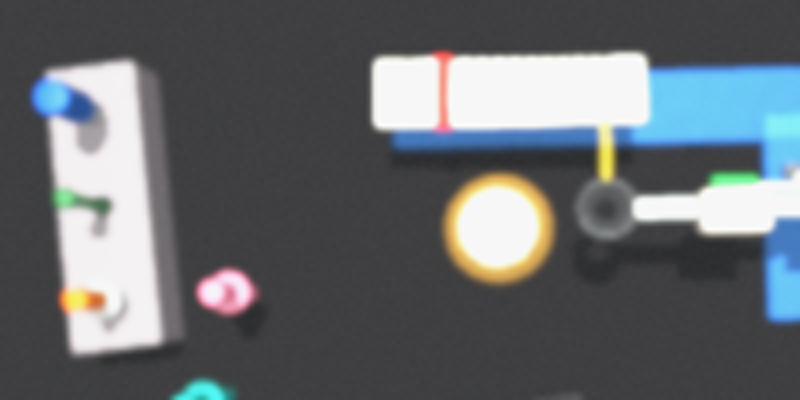

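Both crops confirm it. The orange handle stands in the holder's low-x end hole, with its top at side (240,131) / top (187,255), clear of the pink look-alike in front of it at side (247,160). The socket rim is at side (283,199.5) / top (321.5,232), and the cursor is at side (305,181) / top (281,203).

Run:
```python
from h import *
np.set_printoptions(precision=4,suppress=True)
s,t=load('s0'),load('t0')
c1=lambda u,v:(s,(190+(u+.5)/4-.5,110+(v+.5)/4-.5)); c2=lambda u,v:(t,(170+(u+.5)/4-.5,180+(v+.5)/4-.5))
for n,a,b in [('probe top',(202,86),(70,299)),('collar',(207,155),(115,301)),('socket',(371,358),(606,208)),('cursor',(460,284),(444,91)),
 ('grip top',(395,425),(738,208)),('pink top',(224,156),(208,291)),('turq2 top',(115,157),(200,388)),('scale far L',(413,256),(374,130)),('scale far R',(476,247),(374,60)),('scale near R',(552,410),(648,53)),('scale nearL',(480,422),(648,128)),('rod top',(289,70),(62,197)),('driver top',(371,45),(52,97)),
 ('hold near low corner',(186,211),(162,345)),('hold far low',(163,174),(72,354)),('hold far hi',(403,132),(47,72)),('hold near hi',(427,166),(134,61))]:
    X,e=tri(c1(*a),c2(*b)); print(n,X,e)
for z in (.14,.144): print(z,[onz(t,p,z) for p in((447,230),(374,230),(371,225),(371,235))])
print('meter',onz(t,c2(498,228)[1],.024))
```

```text
probe top [0.4419 0.3289 0.14  ] [0.6, 0.6]
collar [0.4405 0.3145 0.0947] [0.0, 0.0]
socket [0.5039 0.0144 0.1387] [0.4, 0.4]
cursor [0.5749 0.1152 0.1063] [0.1, 0.1]
grip top [ 0.5041 -0.0621  0.1559] [0.4, 0.4]
pink top [0.4486 0.2492 0.1315] [0.2, 0.2]
turq2 top [0.3864 0.25   0.138 ] [5.3, 5.3]
scale far L [0.5521 0.1578 0.1009] [2.1, 2.1]
scale far R [0.5943 0.1597 0.1007] [0.6, 0.6]
scale near R [ 0.6007 -0.01    0.1059] [1.3, 1.3]
scale nearL [ 0.557  -0.0114  0.1057] [1.7, 1.7]
rod top [0.5018 0.3366 0.1419] [0.7, 0.7]
driver top [0.5601 0.3432 0.1518] [0.8, 0.8]
hold near low corner [0.4175 0.2905 0.0671] [4.0, 4.0]
hold far low [0.4077 0.349  0.0625] [1.8, 1.8]
hold far hi [0.5871 0.3767 0.0604] [1.0, 1.0]
hold near hi [0.5946 0.3192 0.0645] [0.4, 0.4]
0.14 [array([ 0.5144, -0.2884,  0.14  ]), array([ 0.5104, -0.1112,  0.14  ]), array([ 0.5221, -0.1039,  0.14  ]), array([ 0.4983, -0.1042,  0.14  ])]
0.144 [array([ 0.5142, -0.287 ,  0.144 ]), array([ 0.5101, -0.1106,  0.144 ]), array([ 0.5218, -0.1033,  0.144 ]), array([ 0.4981, -0.1036,  0.144 ])]
meter [0.4948 0.0826 0.024 ]
```

Call:
play_rows([
  [[0.016,0.036,0.004,0,0,6.53,1],[0.016,0.036,0.004,0,0,6.53,1],[0.016,0.036,0.004,0,0,6.53,1],[0.016,0.036,0.004,0,0,6.53,1],[0.016,0.036,0.004,0,0,6.53,1],[0.016,0.036,0.004,0,0,6.53,1],[0.016,0.036,0.004,0,0,6.53,1],[0.016,0.036,0.004,0,0,6.53,1],[0.016,0.036,0.004,0,0,6.53,1],[0.016,0.036,0.004,0,0,6.53,1]],
])

```text
time: 1.15
tool_pos: [0.4404, -0.197, 0.2712]
tool_rot: [-0.0, 0.693, 0.72, 0.0]
contact_force: [0.7, -0.2, -0.5]
gripper_width: 0.998
grasp_force: 0.0
```

Call:
play_rows([
  [[0.0,0.04,0,0,0,0,0.6],[0,0.04,0,0,0,0,0.6],[0,0.04,0,0,0,0,0.6],[0,0.04,0,0,0,0,0.6],[0,0.04,0,0,0,0,0.6],[0,0.04,0,0,0,0,0.6],[0,0.04,0,0,0,0,0.6],[0,0.04,0,0,0,0,0.6],[0,0.04,0,0,0,0,0.6],[0,0,0,0,0,0,0.6]],
])

```text
time: 2.15
tool_pos: [0.4393, 0.1649, 0.2709]
tool_rot: [-0.001, 0.693, 0.721, 0.0]
contact_force: [-1.2, -1.0, 0.6]
gripper_width: 0.599
grasp_force: 0.0
```

Run:
```python
from h import *
w=grab('wrist','w1')
for X in ([.442,.327,.145],[.5039,.0144,.142],[.575,.115,.109]): print(proj(w,np.array(X)))
```

```text
[334.71193116 -31.25835938]
[384.71496559 358.03108004]
[464.09229358 246.20809578]
```

View pics/w1.png

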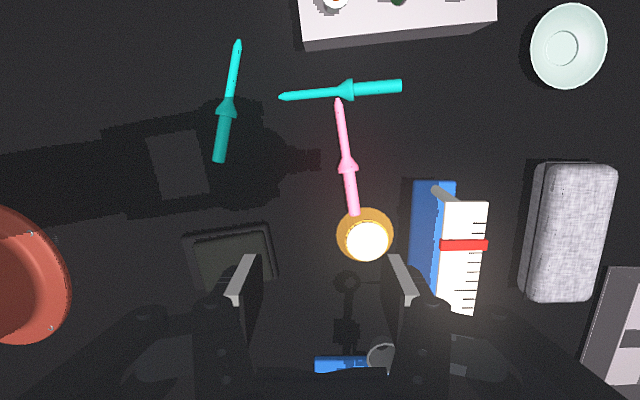

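The wrist view shows the free-standing pink and turquoise look-alikes have toppled onto the table. The holder is at the top edge, with a tool at (335,2), so I need to get closer. The cursor at (464,245) matches its projection of (464,246).

Call:
play_rows([
  [[0,0.04,0,0,0,0,0.6],[0,0.04,0,0,0,0,0.6],[0,0,0,0,0,0,0.6],[0,0,0,0,0,0,0.6]],
])

```text
time: 2.6
tool_pos: [0.4401, 0.2408, 0.2709]
tool_rot: [0.0, 0.695, 0.719, -0.001]
contact_force: [-0.0, 0.3, 1.0]
gripper_width: 0.599
grasp_force: 0.0
```

Run:
```python
from h import *
w=grab('wrist','w2');t=grab('top','t2')
a=cv2.resize(w['frame'][0:250,200:520],None,fx=1.25,fy=1.25); b=t['frame'][160:310,160:400]
b=cv2.resize(b,None,fx=400/240,fy=400/240)
cv2.imwrite('pics/v2.png',np.hstack([cv2.resize(a,(400,312)),cv2.resize(b,(400,250))[:250] if 0 else cv2.copyMakeBorder(b,0,62,0,0,cv2.BORDER_CONSTANT)]))
for z in (.145,.093): print(proj(w,np.array([.442,.327,z])))
print(manip.state()['tool_pos'])
```

```text
[327.85077719  83.20766994]
[326.85359264  86.94105316]
[0.44033702 0.24008515 0.27110001]
```

View pics/v2.png

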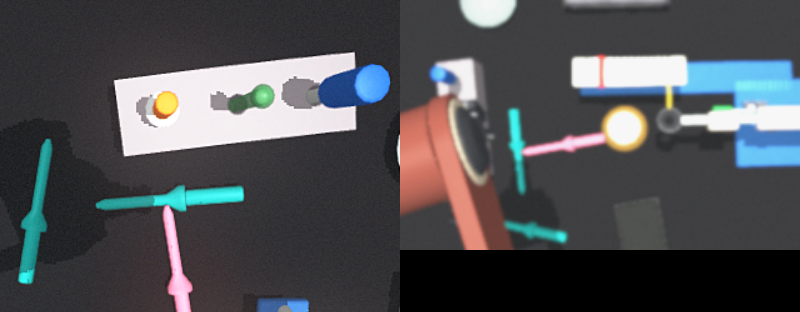

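The wrist view shows the orange probe's top at full-frame (333,82) and its collar at (329,87), with a slight lean towards +x. The top view shows the meter still in place, with the pink look-alike lying next to it. I'll combine the three views.

Run:
```python
from h import *
s,t,w=load('s0'),load('t0'),load('w2')
c1=lambda u,v:(s,(190+(u+.5)/4-.5,110+(v+.5)/4-.5)); c2=lambda u,v:(t,(170+(u+.5)/4-.5,180+(v+.5)/4-.5))
W=lambda u,v:(w,(200+u/1.25,v/1.25))
print(tri(c1(202,86),c2(70,299),W(166,103)),tri(c1(202,86),W(166,103)))
print(tri(c1(209,157),W(161,109)),onz(w,W(166,103)[1],.145),onz(w,W(161,109)[1],.093))
```

```text
(array([0.44315796, 0.32831132, 0.14057109]), [0.7, 1.9, 2.5]) (array([0.44409861, 0.3279988 , 0.14052134]), [1.6, 1.6])
(array([0.44296057, 0.32724361, 0.085415  ]), [0.9, 0.9]) [0.44555778 0.32768463 0.145     ] [0.44369316 0.32684236 0.093     ]
```

Call:
play_rows([
  [[0.0043,0.04,0,0,0,0,0.6],[0,0.04,0,0,0,0,0.6],[0,0.0073,0,0,0,0,0.6],[0,0,-0.03,0,0,0,0.6],[0,0,-0.04,0,0,0,0.6],[0,0,-0.04,0,0,0,0.6],[0,0,-0.03,0,0,0,0.6],[0,0,-0.02,0,0,0,0.6],[0,0,-0.007,0,0,0,0.6],[0,0,0,0,0,0,0.6]],
])

```text
time: 3.7
tool_pos: [0.4443, 0.3272, 0.1035]
tool_rot: [-0.0, 0.696, 0.718, -0.001]
contact_force: [-0.2, -0.3, -0.4]
gripper_width: 0.601
grasp_force: 0.0
```

Call:
play_rows([
  [[0,0,0,0,0,0,0.3],[0,0,0,0,0,0,0.15],[0,0,0,0,0,0,0],[0,0,0,0,0,0,0],[0,0,0,0,0,0,0],[0,0,0,0,0,0,0]],
])

```text
time: 4.3
tool_pos: [0.4445, 0.3291, 0.1062]
tool_rot: [-0.0, 0.695, 0.719, 0.0]
contact_force: [-4.1, -1.4, 6.2]
gripper_width: 0.148
grasp_force: 58.2
```

Call:
play_rows([
  [[0,0,0.02,0,0,0,0],[0,0,0.025,0,0,0,0],[0,0,0.03,0,0,0,0],[0,0,0.03,0,0,0,0],[0,0,0.03,0,0,0,0],[0,0,0.03,0,0,0,0],[0,0,0.01,0,0,0,0],[0,0,0,0,0,0,0],[0,0,0,0,0,0,0]],
])

```text
time: 5.2
tool_pos: [0.4439, 0.3283, 0.2776]
tool_rot: [-0.0, 0.695, 0.719, -0.001]
contact_force: [0.2, -1.4, -1.0]
gripper_width: 0.145
grasp_force: 58.5
```

Call:
play_rows([
  [[0.004,-0.03,0,0,0,0,0],[0.008,-0.04,0,0,0,0,0],[0.008,-0.04,0,0,0,0,0],[0.008,-0.04,0,0,0,0,0],[0.008,-0.04,0,0,0,0,0],[0.008,-0.04,0,0,0,0,0],[0.008,-0.03,0,0,0,0,0],[0.008,-0.02,0,0,0,0,0],[0,0,0,0,0,0,0],[0,0,0,0,0,0,0]],
])

```text
time: 6.2
tool_pos: [0.5036, 0.0486, 0.2771]
tool_rot: [-0.002, 0.695, 0.719, -0.001]
contact_force: [-0.8, 1.1, -1.0]
gripper_width: 0.148
grasp_force: 58.5
```

Run:
```python
from h import *
w=grab('wrist','w3');s=grab('side','s3');t=grab('top','t3')
S=cv2.resize(s['frame'][110:240,215:345],(520,520),interpolation=cv2.INTER_CUBIC)
T=cv2.resize(t['frame'][190:260,260:360],(280,196)); W=cv2.resize(w['frame'][200:400,250:450],(280,280))
cv2.imwrite('pics/v3.png',np.hstack([S,np.vstack([W,T,np.zeros((44,280,3),np.uint8)])]))
print(manip.state()['tool_pos'],proj(s,np.array([.5039,.0144,.142])),proj(t,np.array([.5039,.0144,.142])))
```

```text
[0.50389169 0.04954859 0.27839   ] [282.10830292 197.92459249] [321.18577198 231.38523672]
```

View pics/v3.png

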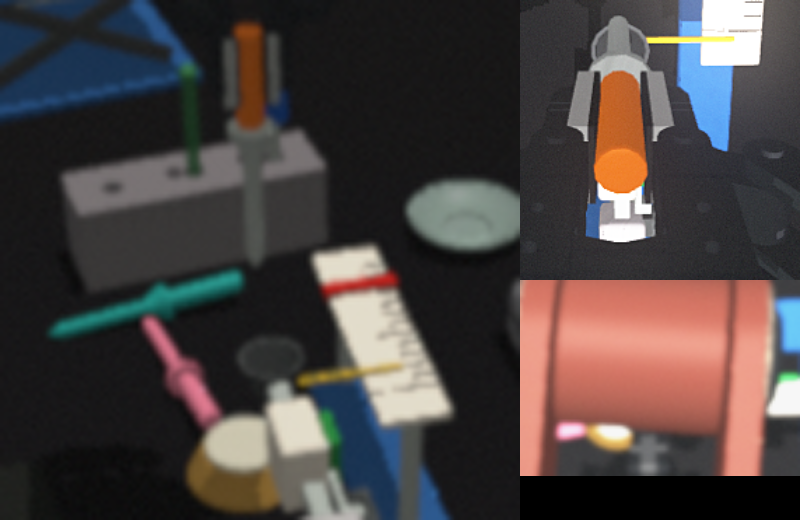

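The probe is held nearly vertical, with its tip at side (278.5,175.5) and wrist (321,213). The socket ring is at wrist (321,234). I'll work out the relative offsets.

Run:
```python
from h import *
np.set_printoptions(precision=4,suppress=True)
s0,t0,w,s=load('s0'),load('t0'),load('w3'),load('s3')
c1=lambda u,v:(s0,(190+(u+.5)/4-.5,110+(v+.5)/4-.5)); c2=lambda u,v:(t0,(170+(u+.5)/4-.5,180+(v+.5)/4-.5))
S=lambda u,v:(s,(215+(u+.5)/4-.5,110+(v+.5)/4-.5)); W=lambda u,v:(w,(250+(u+.5)/1.4-.5,200+(v+.5)/1.4-.5))
print('tip',tri(S(255,264),W(99,17)))
print('handle top',tri(S(249,27),W(101,170)))
print('socket',tri(c1(371,358),c2(606,208),W(100,47)),tri(S(271,357),W(100,47)))
print('coll plane side:', onz(s,S(253,131)[1],.266), onz(s,S(255,264)[1],.183))
X=np.array([.504,.0491,.2778])
for dz in (-.095,-.012,.04): print(dz,proj(s,X+[0,0,dz]),proj(w,X+[0,0,dz]))
print(S(255,264)[1],S(253,131)[1],S(249,27)[1],W(99,17)[1],W(101,170)[1])
```

```text
tip (array([0.5026, 0.0458, 0.1786]), [0.3, 0.3])
handle top (array([0.5044, 0.0482, 0.3156]), [0.2, 0.2])
socket (array([0.5041, 0.0146, 0.1384]), [0.3, 0.6, 0.3]) (array([0.5044, 0.015 , 0.1389]), [0.1, 0.1])
coll plane side: [0.5027 0.035  0.266 ] [0.5014 0.0396 0.183 ]
-0.095 [278.8494 173.0558] [322.2055 209.2608]
-0.012 [277.4066 138.8983] [321.8716 258.4171]
0.04 [276.4024 115.1679] [321.4313 322.6992]
(278.375, 175.625) (277.875, 142.375) (276.875, 116.375) (320.57142857142856, 212.0) (322.0, 321.2857142857143)
```

Call:
play_rows([
  [[0.001,-0.016,0,0,0,0,0],[0,-0.016,0,0,0,0,0],[0,0,-0.02,0,0,0,0],[0,0,-0.025,0,0,0,0],[0,0,-0.025,0,0,0,0],[0,0,-0.02,0,0,0,0],[0,0,-0.015,0,0,0,0],[0,0,-0.008,0,0,0,0],[0,0,0,0,0,0,0],[0,0,0,0,0,0,0]],
])

```text
time: 7.35
tool_pos: [0.506, 0.0168, 0.1672]
tool_rot: [0.001, 0.695, 0.719, 0.0]
contact_force: [0.3, -0.3, -0.8]
gripper_width: 0.144
grasp_force: 58.5
```

Call:
play_rows([
  [[0,0,-0.003,0,0,0,0],[0,0,-0.003,0,0,0,0],[0,0,0,0,0,0,0],[0,0,0,0,0,0,0]],
])

```text
time: 7.75
tool_pos: [0.5055, 0.0166, 0.1604]
tool_rot: [0.0, 0.695, 0.719, 0.0]
contact_force: [-0.1, -0.0, -1.5]
gripper_width: 0.145
grasp_force: 58.5
```

Call:
play_rows([
  [[0,0,-0.002,0,0,0,0],[0,0,-0.002,0,0,0,0],[0,0,0,0,0,0,0],[0,0,0,0,0,0,0]],
])

```text
time: 8.15
tool_pos: [0.5054, 0.0166, 0.1561]
tool_rot: [-0.0, 0.695, 0.719, -0.0]
contact_force: [0.9, 0.2, -0.6]
gripper_width: 0.152
grasp_force: 58.5
```

Call:
play_rows([
  [[0,0,-0.002,0,0,0,0],[0,0,0,0,0,0,0],[0,0,0,0,0,0,0]],
])

```text
time: 8.45
tool_pos: [0.5054, 0.0165, 0.1543]
tool_rot: [0.0, 0.695, 0.719, -0.0]
contact_force: [-1.2, -0.0, -1.4]
gripper_width: 0.146
grasp_force: 58.5
```

Call:
play_rows([
  [[0,0,-0.002,0,0,0,0],[0,0,0,0,0,0,0],[0,0,0,0,0,0,0]],
])

```text
time: 8.75
tool_pos: [0.5052, 0.0163, 0.1527]
tool_rot: [0.0, 0.695, 0.719, -0.001]
contact_force: [-4.7, -2.6, 4.0]
gripper_width: 0.147
grasp_force: 58.9
```

Call:
play_rows([
  [[-0.001,-0.001,0,0,0,0,0],[0,0,-0.001,0,0,0,0],[0,0,0,0,0,0,0],[0,0,0,0,0,0,0]],
])

```text
time: 9.15
tool_pos: [0.5046, 0.0158, 0.1515]
tool_rot: [0.0, 0.695, 0.719, 0.0]
contact_force: [-2.3, -0.1, 3.5]
gripper_width: 0.148
grasp_force: 58.8
```

Run:
```python
from h import *
w=grab('wrist','w4');s=grab('side','s4')
S=cv2.resize(s['frame'][150:230,245:325],(480,480),interpolation=cv2.INTER_CUBIC)
W=cv2.resize(w['frame'][200:400,260:420],(320,400))
cv2.imwrite('pics/v4.png',np.hstack([S,cv2.copyMakeBorder(W,0,80,0,0,cv2.BORDER_CONSTANT)]))
```

```text
(no output)
```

View pics/v4.png

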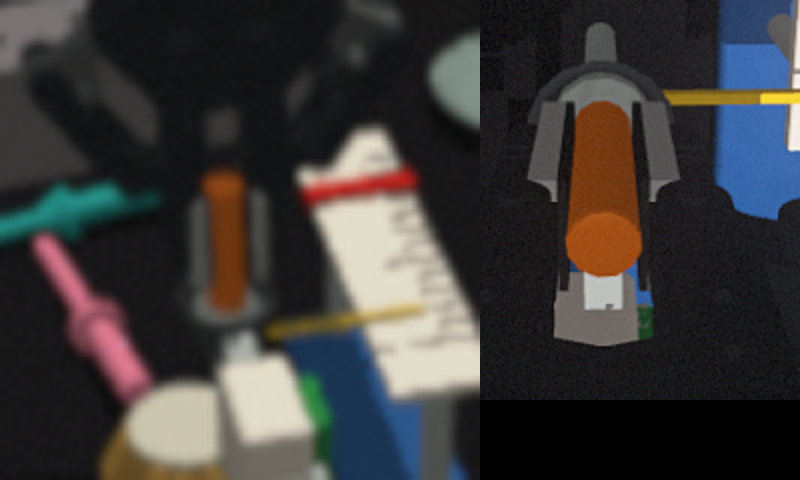

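The probe is well into the socket, with the collar inside the ring at side crop (228,305), which is about (283,201) in the frame. The height agrees with it being seated. I'll make one small press and shift, then release.

Call:
play_rows([
  [[-0.0005,0,-0.001,0,0,0,0],[0,0,0,0,0,0,0],[0,0,0,0,0,0,0]],
])

```text
time: 9.55
tool_pos: [0.5046, 0.0158, 0.1513]
tool_rot: [0.001, 0.695, 0.719, 0.001]
contact_force: [-2.4, 0.8, 5.6]
gripper_width: 0.148
grasp_force: 59.1
```

Call:
play_rows([
  [[0,0,0,0,0,0,0.25],[0,0,0,0,0,0,0.4],[0,0,0,0,0,0,0.6],[0,0,0,0,0,0,0.6],[0,0,0,0,0,0,0.6],[0,0,0,0,0,0,0.6],[0,0,0,0,0,0,0.6]],
])

```text
time: 10.25
tool_pos: [0.504, 0.0156, 0.1503]
tool_rot: [0.0, 0.695, 0.719, 0.0]
contact_force: [-0.1, -0.5, 0.1]
gripper_width: 0.602
grasp_force: 0.0
```

Call:
play_rows([
  [[0,0,0.01,0,0,0,0.6],[0,0,0.02,0,0,0,0.6],[0,0,0.03,0,0,0,0.6],[0,0,0.03,0,0,0,0.6],[0,0,0.01,0,0,0,0.6],[0,0,0,0,0,0,0.6]],
])

```text
time: 10.85
tool_pos: [0.5051, 0.0155, 0.2528]
tool_rot: [0.002, 0.695, 0.719, 0.001]
contact_force: [0.0, -0.4, -0.9]
gripper_width: 0.599
grasp_force: 0.0
```

Run:
```python
from h import *
w=grab('wrist','w5');s=grab('side','s5')
S=cv2.resize(s['frame'][150:230,245:325],(480,480),interpolation=cv2.INTER_CUBIC)
W=cv2.resize(w['frame'][200:400,260:420],(320,400))
cv2.imwrite('pics/v5.png',np.hstack([S,cv2.copyMakeBorder(W,0,80,0,0,cv2.BORDER_CONSTANT)]))
```

```text
(no output)
```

View pics/v5.png

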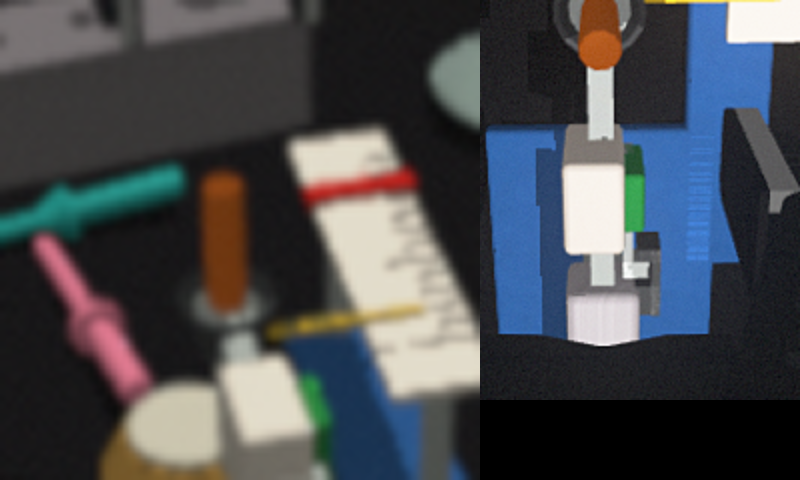

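The probe stands upright in the socket, with its handle at side crop (224,185–305) and the fingers clear of it. In the wrist crop the white grip's top face spans u 565–624, v 167–252, with the green button to its right. Next is the grip pose.

Run:
```python
from h import *
np.set_printoptions(precision=4,suppress=True)
w=load('w5');P=lambda u,v:(260+(u-480)/2,200+v/2)
for p in [(565,167),(624,167),(565,252),(624,252)]: print(onz(w,P(*p),.158))
print('neck',onz(w,P(600,70),.136),onz(w,P(600,135),.136),onz(w,P(602,280),.136),'tube',onz(w,P(568,300),.144),onz(w,P(638,300),.144))
print('btn',onz(w,P(643,190),.154))
f=w['frame'].astype(int)[283:326,290:345]; g=f.min(2)
for r in (290,300,310,320): print(r,w['frame'][r,296:340].min(1))
```

```text
[ 0.4935 -0.0426  0.158 ]
[ 0.5155 -0.0419  0.158 ]
[ 0.4941 -0.0797  0.158 ]
[ 0.5171 -0.079   0.158 ]
neck [ 0.5056 -0.0118  0.136 ] [ 0.5065 -0.0396  0.136 ] [ 0.5096 -0.1087  0.136 ] tube [ 0.4953 -0.1132  0.144 ] [ 0.525  -0.1123  0.144 ]
btn [ 0.5235 -0.0537  0.154 ]
290 [ 49  41  36  35  58 146 217 224 235 240 237 238 237 235 236 236 236 237
 238 239 237 237 237 236 234 238 235 237 239 237 236 239 237 233 224 199
 107  40  60  53  55  60  58  64]
300 [ 42  48  42  36  39 117 212 220 232 239 236 236 239 235 237 237 236 237
 235 236 235 237 236 237 236 238 238 236 234 237 236 237 238 235 230 207
 105  49  54  57  59  55  59  56]
310 [ 44  45  47  44  37  88 190 219 230 237 237 236 233 236 234 235 237 236
 237 235 236 237 237 235 236 237 235 235 236 237 236 236 236 234 235 213
 105  41  50  63  55  62  55  60]
320 [ 48  46  52  44  45  65 155 212 225 236 236 233 235 236 236 234 235 237
 235 238 236 238 234 237 236 236 236 234 236 236 236 237 235 234 231 213
 166 209 209 205 144  44  50  48]
```

Call:
play_rows([
  [[0.002,-0.03,0,0,0,0,0.65],[0,-0.03,0,0,0,0,0.65],[0,-0.0165,0,0,0,0,0.65],[0,0,-0.02,0,0,0,0.65],[0,0,-0.03,0,0,0,0.65],[0,0,-0.03,0,0,0,0.65],[0,0,-0.03,0,0,0,0.65],[0,0,-0.016,0,0,0,0.65],[0,0,-0.008,0,0,0,0.65],[0,0,0,0,0,0,0.65]],
])

```text
time: 11.95
tool_pos: [0.5041, -0.0604, 0.1136]
tool_rot: [-0.002, 0.695, 0.719, -0.001]
contact_force: [-0.0, -0.2, 0.5]
gripper_width: 0.648
grasp_force: 0.0
```

Call:
play_rows([
  [[0,0,0,0,0,0,0.45],[0,0,0,0,0,0,0.4],[0,0,0,0,0,0,0.36],[0,0,0,0,0,0,0.33],[0,0,0,0,0,0,0.33]],
])

```text
time: 12.45
tool_pos: [0.5066, -0.061, 0.1179]
tool_rot: [0.001, 0.695, 0.719, 0.0]
contact_force: [-1.4, 0.2, 6.4]
gripper_width: 0.334
grasp_force: 6.0
```

Call:
play_rows([
  [[0,0,0,0,0,0,0.28],[0,0,0,0,0,0,0.2],[0,0,0,0,0,0,0.2],[0,0,0,0,0,0,0.2],[0,0,0,0,0,0,0.2]],
])

```text
time: 12.95
tool_pos: [0.5044, -0.0611, 0.1182]
tool_rot: [-0.001, 0.694, 0.72, -0.002]
contact_force: [-13.1, 0.6, 14.3]
gripper_width: 0.275
grasp_force: 58.4
```

Call:
play_rows([
  [[-0.002,0,0.001,0,0,0,0.2],[0,0,0.001,0,0,0,0.2],[0,0,0,0,0,0,0.2],[0,0,0,0,0,0,0.2]],
])

```text
time: 13.35
tool_pos: [0.5044, -0.061, 0.1183]
tool_rot: [0.001, 0.695, 0.719, 0.0]
contact_force: [4.7, -0.3, -1.4]
gripper_width: 0.273
grasp_force: 60.1
```

Call:
play_rows([
  [[0,0.002,0,0,0,0,0.2],[0,0.004,0,0,0,0,0.2],[0,0.004,0,0,0,0,0.2],[0,0,0,0,0,0,0.2],[0,0,0,0,0,0,0.2]],
])

```text
time: 13.85
tool_pos: [0.504, -0.0508, 0.1184]
tool_rot: [0.0, 0.695, 0.719, -0.0]
contact_force: [2.7, -1.3, -0.6]
gripper_width: 0.274
grasp_force: 59.9
```

Call:
play_rows([
  [[-0.0002,0.007,0,0,0,0,0.2],[-0.0004,0.01,0,0,0,0,0.2],[-0.0004,0.012,0,0,0,0,0.2],[-0.0005,0.014,0,0,0,0,0.2],[-0.0005,0.014,0,0,0,0,0.2],[-0.0005,0.013,0,0,0,0,0.2],[-0.0003,0.01,0,0,0,0,0.2],[-0.0002,0.006,0,0,0,0,0.2],[0,0,0,0,0,0,0.2],[0,0,0,0,0,0,0.2]],
])

```text
time: 14.85
tool_pos: [0.5003, 0.0356, 0.1183]
tool_rot: [-0.001, 0.695, 0.719, -0.001]
contact_force: [-5.0, -3.1, 5.1]
gripper_width: 0.275
grasp_force: 60.4
```

Run:
```python
from h import *
w=grab('wrist','w6');s=grab('side','s6');t=grab('top','t6')
S=cv2.resize(s['frame'][125:225,260:350],(450,500),interpolation=cv2.INTER_CUBIC)
W=cv2.resize(w['frame'][150:350,310:450],(350,500),interpolation=cv2.INTER_CUBIC)
cv2.imwrite('pics/v6.png',np.hstack([S,W]))
print(manip.state()['tool_pos'],manip.state()['contact_force'])
```

```text
[0.5002759  0.03529168 0.11828905] [-5.45029676 -2.22375792  4.79609663]
```

View pics/v6.png

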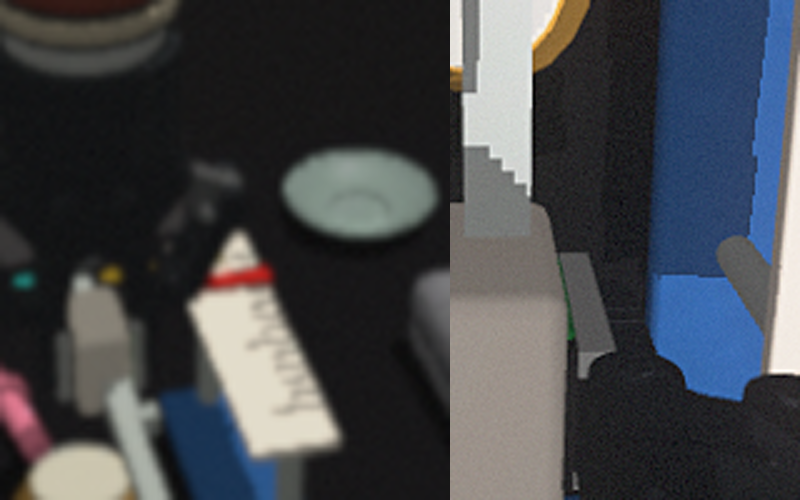

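The side view shows the arm out with the cursor still in place at side (308,180), and the gripper hiding most of the pointer. The grip is between the fingers with the button pressed in. I'll find the yellow and red pixels in the wrist frame by colour.

Run:
```python
from h import *
np.set_printoptions(precision=4,suppress=True)
w=load('w6'); hsv=cv2.cvtColor(w['frame'],cv2.COLOR_BGR2HSV)
C=np.array([.5749,.1152,.1085]); print('pred cursor',proj(w,C),'pred pointer',proj(w,np.array([.5749,.1132,.121])))
for n,lo,hi in (('red',(0,150,90),(6,255,255)),('red2',(174,150,90),(180,255,255)),('yel',(22,130,110),(33,255,255))):
    m=cv2.inRange(hsv,lo,hi); k,l,st,ce=cv2.connectedComponentsWithStats(m)
    for i in range(1,k):
        if st[i,4]>25: print(n,st[i],ce[i])
def line(lo,hi,z,u0,u1):
    m=cv2.inRange(hsv,lo,hi)
    for u in range(u0,u1,8):
        v=np.nonzero(m[:,u])[0]
        if len(v): print(u,v.min(),v.max(),onz(w,(u,(v.min()+v.max())/2),z))
line((22,130,110),(33,255,255),.121,330,640); print(); line((0,150,90),(6,255,255),.109,400,640)
```

```text
pred cursor [505.1738  90.7652] pred pointer [520.2157  94.9317]
red [ 450   77  108   27 1858] [510.3288  88.0382]
yel [ 382   90  137    9 1146] [448.4476  94.0829]
386 90 98 [0.5225 0.111  0.121 ]
394 90 98 [0.5256 0.1111 0.121 ]
402 90 98 [0.5286 0.1112 0.121 ]
410 90 97 [0.5317 0.1115 0.121 ]
418 90 97 [0.5348 0.1117 0.121 ]
426 90 98 [0.5379 0.1116 0.121 ]
434 90 98 [0.5409 0.1118 0.121 ]
442 90 98 [0.544  0.1119 0.121 ]
450 90 97 [0.5471 0.1123 0.121 ]
458 90 97 [0.5502 0.1124 0.121 ]
466 90 97 [0.5533 0.1126 0.121 ]
474 91 98 [0.5565 0.1124 0.121 ]
482 91 98 [0.5597 0.1125 0.121 ]
490 91 98 [0.5628 0.1127 0.121 ]
498 91 98 [0.566  0.1129 0.121 ]
506 91 98 [0.5692 0.113  0.121 ]
514 92 98 [0.5724 0.113  0.121 ]

456 77 101 [0.5536 0.1148 0.109 ]
464 77 101 [0.557  0.1149 0.109 ]
472 77 101 [0.5604 0.1151 0.109 ]
480 77 101 [0.5638 0.1153 0.109 ]
488 78 101 [0.5672 0.1153 0.109 ]
496 78 101 [0.5706 0.1155 0.109 ]
504 78 101 [0.5741 0.1156 0.109 ]
512 78 102 [0.5776 0.1156 0.109 ]
520 79 102 [0.5811 0.1156 0.109 ]
528 79 102 [0.5846 0.1158 0.109 ]
536 79 102 [0.5881 0.1161 0.109 ]
544 79 102 [0.5916 0.1163 0.109 ]
552 78 102 [0.5951 0.1167 0.109 ]
```

The pointer line is at world y 0.113 and the cursor centre at 0.1157, so about 2.5 mm remain.

Call:
play_rows([
  [[-0.0005,0.0015,0.0005,0,0,0,0.2],[0,0.001,0,0,0,0,0.2],[0,0,0,0,0,0,0.2],[0,0,0,0,0,0,0.2],[0,0,0,0,0,0,0.2],[0,0,0,0,0,0,0.2]],
])

```text
time: 15.6
tool_pos: [0.5002, 0.0377, 0.1183]
tool_rot: [-0.0, 0.695, 0.719, -0.0]
contact_force: [-1.0, -1.8, -1.9]
gripper_width: 0.274
grasp_force: 60.0
```

Run:
```python
from h import *
w=grab('wrist','w7'); hsv=cv2.cvtColor(w['frame'],cv2.COLOR_BGR2HSV)
for lo,hi,z,us in (((22,130,110),(33,255,255),.121,(480,500,512)),((0,150,90),(6,255,255),.109,(480,500,512,530))):
    m=cv2.inRange(hsv,lo,hi)
    for u in us:
        v=np.nonzero(m[:,u])[0]
        if len(v): print(u,v.min(),v.max(),onz(w,(u,(v.min()+v.max())/2),z).round(4))
# probe in wrist frame: orange blob; compare with prediction for upright, seated probe
m=cv2.inRange(hsv,(5,150,50),(18,255,255)); k,l,st,ce=cv2.connectedComponentsWithStats(m)
print([(st[i].tolist(),ce[i].round(1).tolist()) for i in range(1,k) if st[i,4]>150])
for z in (.139,.191): print(z,proj(w,np.array([.501,.1125,z])).round(1))
print(manip.state()['contact_force'],manip.state()['gripper_width'],manip.state()['grasp_force'])
# moved things: meter, dish vs start in side view
a,b=load('s0')['frame'],load('s6')['frame']; print('cursor side shift', [np.argwhere(cv2.inRange(cv2.cvtColor(x,cv2.COLOR_BGR2HSV)[170:190,293:330],(0,150,90),(6,255,255))).mean(0) for x in (a,b)])
```

```text
480 91 98 [0.5589 0.1145 0.121 ]
500 91 98 [0.5668 0.115  0.121 ]
512 91 98 [0.5716 0.1152 0.121 ]
480 83 106 [0.5641 0.1151 0.109 ]
500 83 106 [0.5727 0.1156 0.109 ]
512 83 106 [0.5779 0.1159 0.109 ]
530 84 107 [0.5858 0.1159 0.109 ]
[([299, 40, 71, 73, 3988], [334.0, 76.2]), ([270, 112, 16, 48, 310], [276.8, 135.1]), ([343, 132, 25, 50, 402], [356.6, 155.6])]
0.139 [330.7  91.4]
0.191 [337.5  80. ]
[-0.55497838 -2.58835177 -2.86985472] 0.27469593707751405 59.935268461704254
cursor side shift [array([10.65909091, 12.27272727]), array([10.06666667, 15.23333333])]
```

The pointer is within 1 mm of the cursor's middle, and the probe is where an upright, seated probe should appear. I'm handing in.

```bash
python3 -c "
from plant import manip
print(manip.job_done())"
```

```text
the job is handed in; nothing more can be done
None
```

I seated the probe in the socket and pulled the arm out until the pointer measured within 1 mm of the cursor's middle; I handed it in at about 15.7 s, still holding the grip with the button squeezed in, but `job_done()` returned no verdict.

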